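# Secure the vial rack on the shaker

### The arm

A 6-joint arm with a two-finger parallel gripper is mounted at the origin on a cart in front of the work surface, level with it; the furniture and walls round the work are solid. World frame = base frame: x ahead of the robot, y to its left, z up, the work surface at z = 0. Lengths are in mm, angles in rad, forces in N, time in s.
With the tool pointing down it reaches from about 325 to 925 mm from the base axis. Payload 3.1 kg.
Tool frame: the origin (TCP) lies between the finger pads; the fingertips stand finger_overhang ahead of it and the grasp point (between the pads) lies 2 mm behind it (finger_overhang is the distance from the TCP to the fingertips, in mm); z points along the fingers, y is the direction in which the jaws open and shut (so a half turn about z gives the same grasp; the last joint's range is limited). The gripper opens to 85 mm and grips with 20 to 120 N. Pads are 22 mm wide; open, the fingers measure 114 mm over their backs; the gripper's body (76 mm by 85 mm) begins 54 mm behind the grasp point. The pads swing forward as they close: fully open they stand 13 mm farther back than shut.
Start: joints at [-1.231, 0.217, 1.613, -0, 1.311, -0.112], TCP at [272.888, -562.291, 248.3] pointing down, gripper open.
Joint ranges: [-2.75, 2.75], [-0.78, 2.1], [0.31, 2.55], [-1.13, 4.27], [0.13, 2.63], [-2.58, 2.58]. Speed limits (rad/s): [2.79, 2.79, 3.14, 3.14, 3.14, 3.14].

### API

Orientations are given as a rotation vector (axis times angle).
In Python, from workcell import * gives the robot as it stands.
- The arm moves only by the tool send_rows, never from a script. Its argument "commands" is a list of rows, each a list of 2 entries, a list of its own where there are three numbers: the shift along the tool's x, y, z as a fraction of full scale, then the turn, a rotation vector about the tool's x, y, z as a fraction of full scale. A call has 1 to 20 rows; each row is the pose to reach, as a shift and turn from the pose measured when the call began, along the tool's axes at that moment; what a row does not reach only later rows make up. Full scale, the value 1, is 0.5 m for a shift and 90 degrees for a turn. A row lasts 1/12 s, in which the tool goes at most 41.7 mm and 7.16 degrees, less where a joint would pass 70% of its speed; a pose out of reach is approached as far as the arm can. A call with a number of a shift or a turn outside -1 to 1 is refused whole. A call with a gripper value outside its range is refused whole. "gripper" is the gripper's target within -1 to 1 (shut at 1, half-way at 0, fully open at -1), set as the call begins (left out, the last holds). The fingers move at their own pace and stop on an object; "squeeze" is the grip in N (left out, the last holds). Time passes only in rows, so rows that repeat a pose let the fingers close. It gives the time, the measured TCP pose, the force and the opening at its end, in the units of the state.
- get_state(): the state, without advancing time (a new reading comes with each control period).
- read_camera(name): name is "scene" or "top" or "wrist"; returns a dict with "frame" (384x512x3 uint8, red, green, blue), "depth" (384x512 float32, mm along the optical axis (not along the pixel's ray), 0 where there is no reading), "intrinsics" (3x3 intrinsics, pixels), "rvec" (rotation vector, rad) and "tvec" (3), from world to camera coordinates, as OpenCV has them. Camera axes: x right, y down, z forward; pixel columns grow to the right and rows downward; lengths in mm; the calibration is good to about 2 mm. A picture is of the moment at which its call begins.
- sign_off(): hands the job in, once; it reports no verdict.
The state is a dict: "clock": time; "joints": joint angles; "qd": joint speeds; "effort": joint torques, N m; "eef_pos": TCP position; "orientation": TCP orientation; "wrist_force": force on the tool from outside, world axes, zero at the start; "wrist_torque": the same for the moment, N m; "finger_gap": finger opening in mm.
Only numpy, scipy, OpenCV 4.12 (cv2) and the standard library are available. Lean on these libraries where they do the work, as an engineer would, in place of code of your own. Each camera call takes 0.05 s, during which the arm holds its last target.

### The job

Ready the shaker for a run: with the fingertips, push the white vial rack along its channel until it is fully home against the rear stop, then push the clamp's black-gripped lever over to the rear, past its dead point, until it snaps into lock with the rubber pad pressing on the rack. Only push: do not lift the rack or the vials, and leave the other things on the bench where they stand.

Things in the scene. Friction and masses are not known exactly. Their poses are not given: they have to be found in the camera images.
- shaker: Low shaker fixed to the bench: white housing under an aluminium platform 200 mm (x) by 280 mm (y), platform top 55 mm above its origin (centre of the underside). +x points to its rear, +y to its left, z up. On the platform: at the left (y = +65 mm) the rack's channel along x, 12 mm high guide rails 94 mm apart, rear stop 20 mm high with its face at x = +80 mm; at the right the clamp.
- rack_home (a point): Fixed point on the shaker, axes as the shaker's: where the rack's centre (rack_mid) is when the rack is fully home against the rear stop; 27.5 mm to the rear of the shaker's origin, 65 mm to its left, 72.5 mm above the bench.
- rack_mid (a point): Centre of the loose white rack, a block 105 mm long (x, along the channel), 90 mm wide (y), 35 mm high, about 0.3 kg, with four square wells, one empty; the vials stand 23 mm above its top. Axes as the shaker's. It starts 35 to 50 mm short of home, with 2 mm play at each side, and slides when pushed on its flat front face, 52.5 mm to the front (-x) of this point.
- clamp_lever (a joint): Over-centre lever angle, rad, about a level pivot along the shaker's y. 0 = open: leaning 0.7 from upright to the shaker's front (-x). Grows as the lever is pushed to the rear (+x): upright 0.7, dead point 0.8, then a spring snaps it to its stop at 1.1 (locked). Starts at 0. Before the dead point the spring drives it back; resistance is at most about 12 N at the grip, near 0.35.
- lever_grip (a point): Point on the lever's axis inside its black round grip, 85 mm from the pivot, moving with the lever. The grip is 15 to 19 mm thick and runs from 46 to 110 mm from the pivot. With the lever open this point is about 55 mm to the front of the pivot and 65 mm above it.
- clamp_pivot (a point): Fixed point on the shaker, axes as the shaker's: the pivot of lever and hold-down arm, 5 mm to the rear and 70 mm to the right of the shaker's origin, 103 mm above the bench. The steel bracket's two cheeks reach 10 mm above it and are 30 mm apart over their outsides; the lever stands in the middle between them.
- clamp_pad: Sprung rubber pad, 18 mm wide, at the end of the hold-down arm's crossbar; the lever swings the arm from 0.9 rad up down to level, putting the pad on the right-hand part of the rack's top (beyond the rack, on nothing, if it is not home). Origin at the crossbar, 16 mm above the pad's face; open it is 45 mm above, 35 mm to the rear and 104 mm to the left of the pivot.
- vial_1_mid (a point): Glass vial with screw cap, 21 mm wide, 50 mm tall, loose in a well of the rack; this is its centre, half-way up, upright along z.
- vial_2_mid (a point): Glass vial with screw cap, 21 mm wide, 50 mm tall, loose in a well of the rack; this is its centre, half-way up, upright along z.
- vial_3_mid (a point): Glass vial with screw cap, 21 mm wide, 50 mm tall, loose in a well of the rack; this is its centre, half-way up, upright along z.
- timer: Bystander, loose on the bench: small white lab timer lying on its back, 62 x 62 x 18 mm; origin at the centre of its underside.
- beaker_low: Bystander, loose on the bench: low glass beaker, 73 mm wide, 98 mm tall; origin at the centre of its underside.
- dropper_1: Bystander, loose on the bench: small brown dropper bottle, 33 mm wide, 94 mm tall; origin at the centre of its underside.
- weight_200g: Bystander, loose on the bench: brass knobbed calibration weight, 29 mm wide, 50 mm tall; origin at the centre of its underside.
- wash_bottle: Bystander, loose on the bench: white wash bottle with bent spout, 68 x 80 mm, 227 mm tall; origin at the centre of its underside.
- weight_100g: Bystander, loose on the bench: small brass knobbed calibration weight, 23 mm wide, 39 mm tall; origin at the centre of its underside.

How it is judged:
By the outcome, as a careful person would: the job done as asked, in the order asked, and still so for the second after the job is handed in, with the robot touching nothing.
It also fails if it takes over 45 s, if anything falls off the work surface, if the arm or the gripper's body presses on something with over 40 N, if the wrist force passes 120 N, or if a joint passes its speed limit or range.

## Working session

There is one attempt and no reset: what is moved stays moved. The work goes in short steps, Python scripts to look and compute and a tool call to move; the robot and the scene stay as the last step left them, time stands still between calls to the robot, and variables do not carry over. Pictures are saved under pics/ and viewed, and the job is handed in when it is done.

Besides the shell and the picture viewer there is one more tool, called after "Call:" as name(argument=value, ...) on one line, values as JSON. send_rows: Moves the arm, as the interface text tells. Shift numbers are shares of 0.5 m and turn numbers shares of 90 degrees, none past 1 either way. Its arguments: {"type":"object","properties":{"commands":{"type":"array","items":{"type":"array"}},"gripper":{"type":"number"},"squeeze":{"type":"number"}},"required":["commands"]}

```bash
mkdir -p pics; ls
python3 - <<'E'
from workcell import *
import cv2,numpy as np
s=get_state();print({k:s[k] for k in('clock','eef_pos','orientation','wrist_force','finger_gap')})
for n in('scene','top','wrist'):
    c=read_camera(n);np.savez('pics/'+n+'0.npz',**c)
    cv2.imwrite(f'pics/{n}0.png',c['frame'][:,:,::-1])
    R=cv2.Rodrigues(np.array(c['rvec']))[0];print(n,c['intrinsics'].tolist(),(-R.T@np.array(c['tvec']).ravel()).round(),(R[2]).round(2))
E
```

```text
pics
{'clock': 0.0, 'eef_pos': array([ 272.62122228, -561.54300773,  246.94115685]), 'orientation': array([-3.05941918e+00, -7.03102170e-01,  4.49458101e-04]), 'wrist_force': array([0.29238015, 0.57261646, 0.3204234 ]), 'finger_gap': 85.33513369703253}
scene [[354.0173860278747, 0.0, 259.6534891012793], [0.0, 354.0173860278747, 187.38572160008954], [0.0, 0.0, 1.0]] [-125.  685.  814.] [ 0.56 -0.57 -0.6 ]
top [[370.2086661345352, 0.0, 252.18727519005498], [0.0, 370.2086661345352, 187.06774414360737], [0.0, 0.0, 1.0]] [ 332.   18. 1519.] [ 0.13 -0.   -0.99]
wrist [[276.9628543059041, 0.0, 251.36514653668047], [0.0, 276.9628543059041, 192.76384735241848], [0.0, 0.0, 1.0]] [ 348. -525.  373.] [-0.29 -0.14 -0.95]
```

View pics/scene0.png

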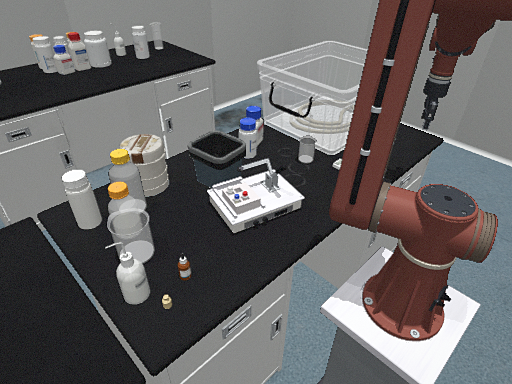

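View pics/top0.png

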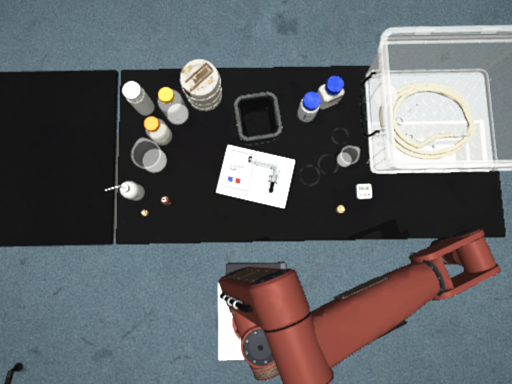

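View pics/wrist0.png

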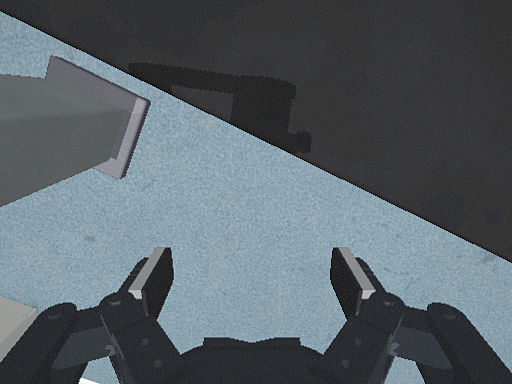

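The top view shows the shaker at about (256,176), rack on its left and clamp on its right, with its front towards the robot. I'll enlarge it and locate it with the depth.

```bash
cat > h.py <<'E'
import numpy as np,cv2
def load(f): 
    d=np.load(f); return {k:d[k] for k in d.files}
def cam(c):
    R=cv2.Rodrigues(np.array(c['rvec'],float))[0];t=np.array(c['tvec'],float).ravel();return R,t,np.array(c['intrinsics'])
def pts(c):
    R,t,K=cam(c);h,w=c['depth'].shape;u,v=np.meshgrid(np.arange(w),np.arange(h))
    z=c['depth'];P=np.stack([(u-K[0,2])/K[0,0]*z,(v-K[1,2])/K[1,1]*z,z],-1)
    return (P-t)@R
def plane(c,u,v,h):
    R,t,K=cam(c);d=R.T@np.array([(u-K[0,2])/K[0,0],(v-K[1,2])/K[1,1],1]);o=-R.T@t
    return o+d*(h-o[2])/d[2]
def proj(c,P):
    R,t,K=cam(c);p=K@(R@np.asarray(P,float)+t);return p[:2]/p[2]
E
python3 - <<'E'
from h import *
c=load('pics/top0.npz');P=pts(c)
a=c['frame'][135:220,205:305,::-1];cv2.imwrite('pics/topz.png',cv2.resize(a,None,fx=7,fy=7,interpolation=cv2.INTER_CUBIC))
s=load('pics/scene0.npz');a=s['frame'][150:240,195:315,::-1];cv2.imwrite('pics/scenez.png',cv2.resize(a,None,fx=6,fy=6,interpolation=cv2.INTER_CUBIC))
# platform/shaker mask
f=c['frame'].astype(int);m=np.zeros(f.shape[:2],np.uint8)
m[135:220,205:305]=((f.min(-1)>110)[135:220,205:305])
cn=max(cv2.findContours(m,cv2.RETR_EXTERNAL,cv2.CHAIN_APPROX_NONE)[0],key=cv2.contourArea)
w=np.array([plane(c,u,v,55)[:2] for u,v in cn[:,0]],np.float32)
r=cv2.minAreaRect(w);print('top rect',r,cv2.boxPoints(r))
Ps=P[m>0];print(np.percentile(Ps[:,2],[5,25,50,75,95]))
S=pts(s);q=(abs(S[...,2]-55)<4)&(S[...,0]>300)&(S[...,0]<750)&(abs(S[...,1])<300)
print(q.sum());r=cv2.minAreaRect(S[q][:,:2].astype(np.float32));print(r)
q=(abs(P[...,2]-55)<5)&(abs(P[...,1])<250)&(P[...,0]>250);print(q.sum(),cv2.minAreaRect(P[q][:,:2].astype(np.float32)))
E
```

```text
top rect ((565.6776123046875, -2.0237884521484375), (284.08233642578125, 204.21861267089844), 75.85669708251953) [[ 431.95602 -114.80916]
 [ 629.9843  -164.70955]
 [ 699.3992   110.76158]
 [ 501.3709   160.66197]]
[ 48.06173829  53.33934854  56.90625277  73.54847936 144.92562172]
1640
((596.0745849609375, -7.366607666015625), (282.0224914550781, 266.5272216796875), 75.43675994873047)
2086 ((679.248779296875, 36.02220153808594), (484.0311279296875, 403.59259033203125), 75.7379150390625)
```

View pics/topz.png

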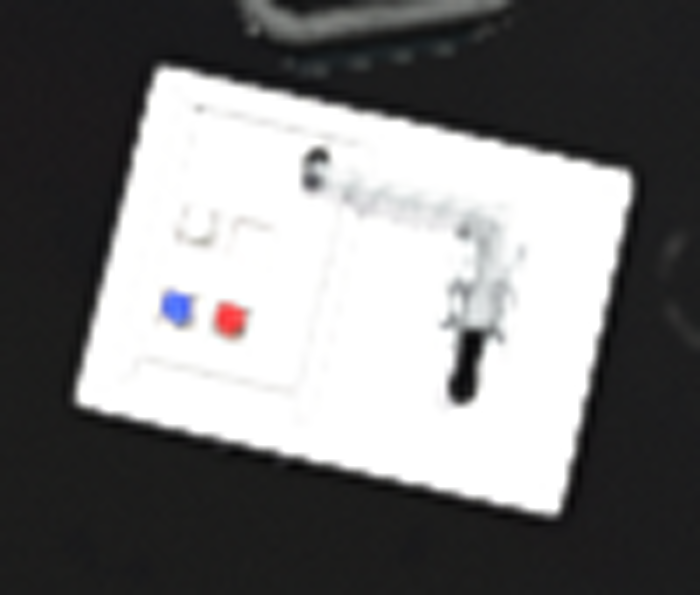

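View pics/scenez.png

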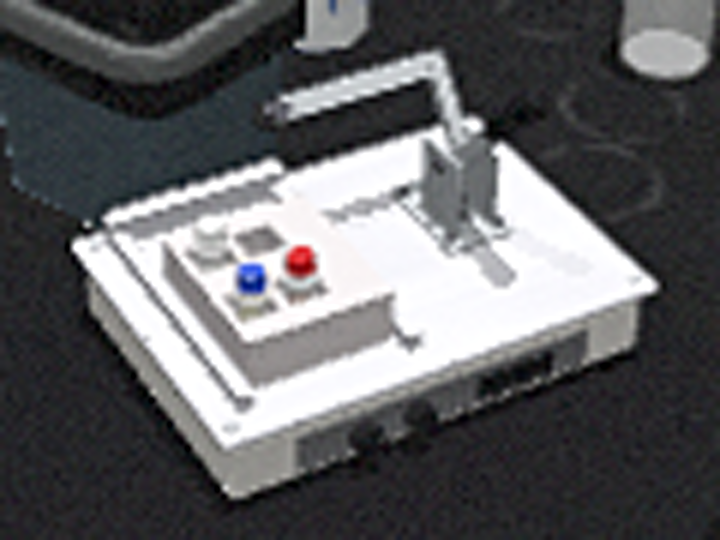

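```bash
cat >> h.py <<'E'
C=np.array([565.7,-2.0]);a_=np.radians(-14.14);X=np.array([np.cos(a_),np.sin(a_)]);Y=np.array([-X[1],X[0]])
def goal(x,y,z,pitch=0):
    """shift/turn fractions from present pose to shaker-frame x,y, world z, tool x along shaker x, tool down"""
    from workcell import get_state
    s=get_state();R=cv2.Rodrigues(np.array(s['orientation']))[0];p=np.array(s['eef_pos'])
    t=np.r_[C+x*X+y*Y,z]
    x0=np.r_[X,0];Rg=np.stack([x0,np.cross([0,0,-1],x0),[0,0,-1]],1)
    L=np.r_[(p[:2]-C)@X,(p[:2]-C)@Y,p[2]]
    print('clock',round(s['clock'],2),'shaker xyz',L.round(1),'F(shaker)',np.r_[s['wrist_force'][:2]@X,s['wrist_force'][:2]@Y,s['wrist_force'][2]].round(1),'gap',round(s['finger_gap'],1),'j6',round(s['joints'][5],2))
    print('world',t.round(1),'shift',(R.T@(t-p)/500).round(4).tolist(),'turn',(cv2.Rodrigues(R.T@Rg)[0].ravel()/(np.pi/2)).round(4).tolist())
E
python3 -c "
from h import *
goal(-95,65,247)"
```

```text
clock 0.15 shaker xyz [-147.4 -614.3  247.2] F(shaker) [-0.1 -0.5 -0.4] gap 85.4 j6 -0.11
world [489.5  84.2 247. ] shift [0.9541, -0.9729, 0.0025] turn [-0.0012, 0.0003, 0.4447]
```

Call:
send_rows(commands=[[[0.954,-0.973,0],[0,0,0.445]],[[0.954,-0.973,0],[0,0,0.445]],[[0.954,-0.973,0],[0,0,0.445]],[[0.954,-0.973,0],[0,0,0.445]],[[0.954,-0.973,0],[0,0,0.445]],[[0.954,-0.973,0],[0,0,0.445]],[[0.954,-0.973,0],[0,0,0.445]],[[0.954,-0.973,0],[0,0,0.445]],[[0.954,-0.973,0],[0,0,0.445]],[[0.954,-0.973,0],[0,0,0.445]],[[0.954,-0.973,0],[0,0,0.445]],[[0.954,-0.973,0],[0,0,0.445]],[[0.954,-0.973,0],[0,0,0.445]],[[0.954,-0.973,0],[0,0,0.445]],[[0.954,-0.973,0],[0,0,0.445]],[[0.954,-0.973,0],[0,0,0.445]],[[0.954,-0.973,0],[0,0,0.445]],[[0.954,-0.973,0],[0,0,0.445]],[[0.954,-0.973,0],[0,0,0.445]],[[0.954,-0.973,0],[0,0,0.445]]], gripper=1)

```text
clock: 1.82
eef_pos: [488.9, 83.5, 247.8]
orientation: [-3.117, 0.387, 0.003]
wrist_force: [-1.1, -0.8, 0.2]
finger_gap: 0.1
```

Run:
```python
from h import *
from workcell import *
goal(-95,65,83)
c=read_camera('wrist');np.savez('pics/wrist1.npz',**c);cv2.imwrite('pics/wrist1.png',c['frame'][:,:,::-1])
for p in [(-69.5,65,90),(-69.5,20,90),(-69.5,110,90),(-55,-70,168),(-100,140,55),(-100,0,55)]:
    print(p,proj(c,np.r_[C+p[0]*X+p[1]*Y,p[2]]).round())
```

```text
clock 1.82 shaker xyz [-95.4  64.2 247.8] F(shaker) [-0.8 -1.   0.2] gap 0.1 j6 1.84
world [489.5  84.2  83. ] shift [0.0014, -0.0015, 0.3297] turn [-0.0003, 0.0012, -0.0004]
(-69.5, 65, 90) [251. 157.]
(-69.5, 20, 90) [295. 157.]
(-69.5, 110, 90) [208. 157.]
(-55, -70, 168) [430. 159.]
(-100, 140, 55) [188. 177.]
(-100, 0, 55) [306. 177.]
```

View pics/wrist1.png

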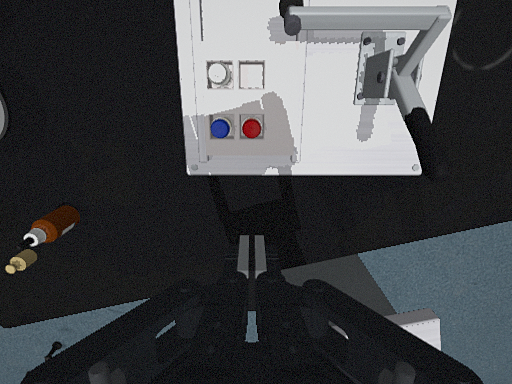

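The wrist view agrees with the model: rack front edge is near row 157, rails at columns ~200 and ~302, and the grip at (428,150). Going down in front of the rack.

Call:
send_rows(commands=[[[0.001,-0.001,0.08],[0,0,0]],[[0.001,-0.001,0.16],[0,0,0]],[[0.001,-0.001,0.24],[0,0,0]],[[0.001,-0.001,0.29],[0,0,0]],[[0.001,-0.001,0.32],[0,0,0]],[[0.001,-0.001,0.33],[0,0,0]],[[0.001,-0.001,0.33],[0,0,0]]])

```text
clock: 2.45
eef_pos: [487.8, 82.4, 81.5]
orientation: [-3.117, 0.393, 0.008]
wrist_force: [-0.1, -0.3, 0.6]
finger_gap: -0.1
```

Run:
```python
from h import *
from workcell import *
goal(-36,65,83)
for n in('wrist','scene'):
    c=read_camera(n);cv2.imwrite(f'pics/{n}2.png',c['frame'][:,:,::-1] if n=='wrist' else cv2.resize(c['frame'][130:250,185:335,::-1],None,fx=5,fy=5,interpolation=cv2.INTER_CUBIC))
```

```text
clock 2.45 shaker xyz [-96.1  62.8  81.5] F(shaker) [ 0.  -0.3  0.6] gap -0.1 j6 1.85
world [546.7  69.8  83. ] shift [0.1202, -0.0049, -0.0037] turn [0.0002, 0.0033, -0.0024]
```

View pics/wrist2.png

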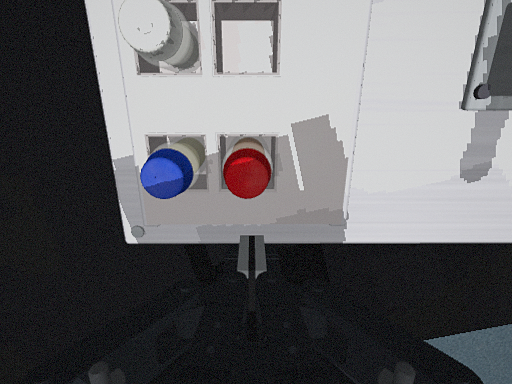

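View pics/scene2.png

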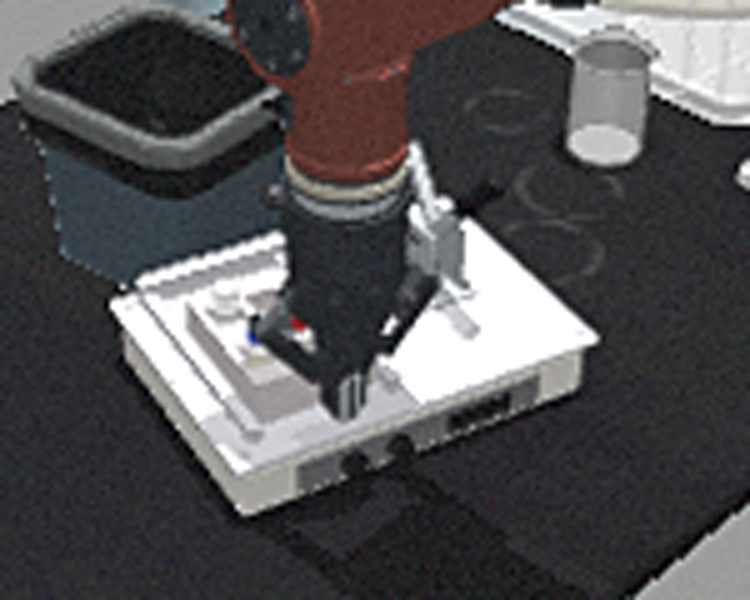

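Fingertips are centred on the rack's front face, clear of it. Now a slow push.

Call:
send_rows(commands=[[[0.01,-0.005,-0.001],[0,0,0]],[[0.02,-0.005,-0.001],[0,0,0]],[[0.028,-0.005,-0.001],[0,0,0]],[[0.036,-0.005,-0.001],[0,0,0]],[[0.044,-0.005,-0.001],[0,0,0]],[[0.052,-0.005,-0.001],[0,0,0]],[[0.06,-0.005,-0.001],[0,0,0]],[[0.068,-0.005,-0.001],[0,0,0]],[[0.076,-0.005,-0.001],[0,0,0]],[[0.084,-0.005,-0.001],[0,0,0]],[[0.092,-0.005,-0.001],[0,0,0]],[[0.1,-0.005,-0.001],[0,0,0]],[[0.106,-0.005,-0.001],[0,0,0]],[[0.106,-0.005,-0.001],[0,0,0]]])

```text
clock: 3.72
eef_pos: [543.5, 71.9, 84.6]
orientation: [-3.116, 0.391, -0.003]
wrist_force: [-0.1, 0.3, -0.2]
finger_gap: 0.2
```

Run:
```python
from h import *
from workcell import *
goal(-36,65,83)
c=read_camera('wrist');cv2.imwrite('pics/wrist3.png',c['frame'][:,:,::-1])
```

```text
clock 3.72 shaker xyz [-39.6  66.2  84.6] F(shaker) [-0.2  0.2 -0.2] gap 0.2 j6 1.82
world [546.7  69.8  83. ] shift [0.0072, 0.0024, 0.0033] turn [-0.0009, -0.0013, -0.002]
```

View pics/wrist3.png

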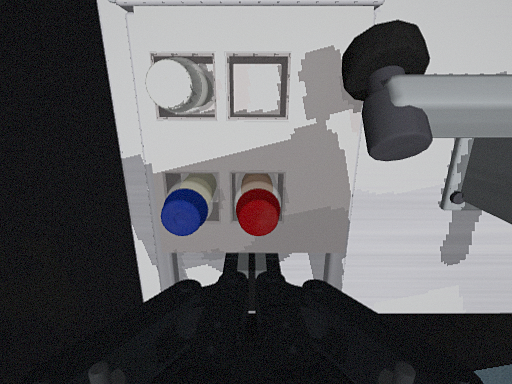

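Rack moved and stays square; the stop's front edge is near row 5. I'll push on in small steps and watch for force.

Call:
send_rows(commands=[[[0.003,0.002,0.002],[0,0,0]],[[0.006,0.002,0.002],[0,0,0]],[[0.009,0.002,0.002],[0,0,0]],[[0.009,0.002,0.002],[0,0,0]]])

```text
clock: 4.1
eef_pos: [547.6, 69.8, 83.7]
orientation: [-3.116, 0.391, -0.004]
wrist_force: [-1.5, -0.8, -0.3]
finger_gap: 0.0
```

Run:
```python
from h import *
goal(-36,65,83)
```

```text
clock 4.1 shaker xyz [-35.   65.2  83.7] F(shaker) [-1.3 -1.2 -0.3] gap 0.0 j6 1.82
world [546.7  69.8  83. ] shift [-0.0019, 0.0004, 0.0014] turn [-0.0009, -0.0016, -0.002]
```

Call:
send_rows(commands=[[[0.003,0,0],[0,0,0]],[[0.006,0,0],[0,0,0]],[[0.006,0,0],[0,0,0]]])

```text
clock: 4.35
eef_pos: [547.7, 69.8, 83.2]
orientation: [-3.116, 0.392, 0.008]
wrist_force: [-8.5, 3.3, 6.4]
finger_gap: -0.1
```

Run:
```python
from h import *
from workcell import *
goal(-36,65,83)
c=read_camera('wrist');cv2.imwrite('pics/wrist4.png',c['frame'][:,:,::-1])
```

```text
clock 4.35 shaker xyz [-35.   65.2  83.2] F(shaker) [-9.   1.1  6.4] gap -0.1 j6 1.82
world [546.7  69.8  83. ] shift [-0.0021, 0.0004, 0.0005] turn [-0.0005, 0.0032, -0.0021]
```

View pics/wrist4.png

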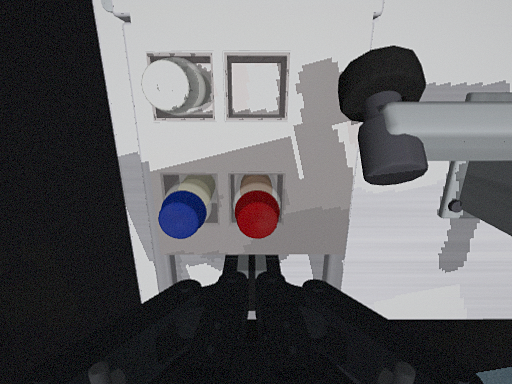

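Call:
send_rows(commands=[[[0.006,0,0],[0,0,0]],[[0.012,0,0],[0,0,0]],[[0.012,0,0],[0,0,0]]])

```text
clock: 4.65
eef_pos: [547.8, 69.7, 82.3]
orientation: [-3.115, 0.392, 0.031]
wrist_force: [-15.0, 4.0, 10.9]
finger_gap: 0.4
```

Run:
```python
from h import *
goal(-45,65,83)
```

```text
clock 4.65 shaker xyz [-34.9  65.2  82.3] F(shaker) [-15.5   0.2  10.9] gap 0.4 j6 1.82
world [537.9  72.   83. ] shift [-0.0202, 0.0004, -0.0011] turn [0.0004, 0.0127, -0.0021]
```

Home: it won't advance under 15 N, TCP x = -35 as computed. Backing off, then rising and looking.

Call:
send_rows(commands=[[[-0.02,0,0],[0,0.012,0]],[[-0.05,0,0],[0,0.012,0]],[[-0.08,0,0],[0,0.012,0]],[[-0.1,0,-0.04],[0,0.012,0]],[[-0.12,0,-0.1],[0,0.012,0]],[[-0.13,0,-0.18],[0,0.012,0]],[[-0.14,0,-0.26],[0,0.012,0]],[[-0.14,0,-0.33],[0,0.012,0]],[[-0.14,0,-0.33],[0,0.012,0]]])

```text
clock: 5.4
eef_pos: [489.2, 86.4, 258.5]
orientation: [-3.115, 0.391, -0.029]
wrist_force: [1.8, 0.0, 0.7]
finger_gap: -0.0
```

Run:
```python
from h import *
from workcell import *
goal(-105,-70,247)
c=read_camera('wrist');np.savez('pics/wrist5.npz',**c);cv2.imwrite('pics/wrist5.png',c['frame'][:,:,::-1])
Q=pts(c);L=np.stack([(Q[...,:2]-C)@X,(Q[...,:2]-C)@Y,Q[...,2]],-1)
m=(abs(L[...,2]-90)<3)&(abs(L[...,1]-65)<43)&(abs(L[...,0])<100)
print(m.sum(),np.percentile(L[m],[0.5,2,50,98],axis=0).round(1).tolist())
f=c['frame'];k=(f.max(-1)<60)&(L[...,2]>125)&(abs(L[...,1]+70)<25)&(L[...,0]<20)
if k.sum():print('grip',k.sum(),np.percentile(L[k],[2,50,98],axis=0).round(1).tolist())
```

```text
clock 5.4 shaker xyz [-95.8  67.1 258.5] F(shaker) [1.8 0.5 0.7] gap -0.0 j6 1.85
world [446.8 -44.2 247. ] shift [-0.018, 0.2743, 0.0214] turn [-0.0028, -0.0115, -0.0019]
6895 [[-22.8, 22.5, 87.8], [-21.1, 23.8, 88.5], [26.8, 62.3, 90.2], [75.8, 106.8, 91.7]]
grip 1663 [[-65.3, -72.3, 144.6], [-45.4, -63.4, 173.1], [-20.9, -59.0, 189.6]]
```

View pics/wrist5.png

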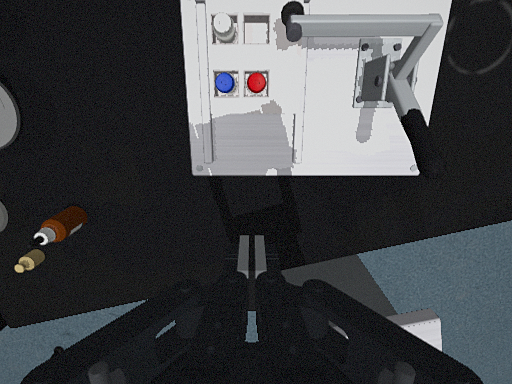

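Rack front face is at x ≈ -24 (home is -25), with all vials standing. On to the lever.

Call:
send_rows(commands=[[[-0.009,0.07,0.01],[0,-0.012,-0.002]],[[-0.018,0.14,0.02],[0,-0.012,-0.002]],[[-0.018,0.2,0.02],[0,-0.012,-0.002]],[[-0.018,0.25,0.02],[0,-0.012,-0.002]],[[-0.018,0.274,0.02],[0,-0.012,-0.002]],[[-0.018,0.274,0.02],[0,-0.012,-0.002]],[[-0.018,0.274,0.02],[0,-0.012,-0.002]]])

```text
clock: 6.03
eef_pos: [444.9, -44.6, 243.4]
orientation: [-3.113, 0.389, 0.01]
wrist_force: [1.2, 0.2, 0.0]
finger_gap: -0.1
```

Run:
```python
from h import *
from workcell import *
goal(-105,-70,182)
c=read_camera('wrist');cv2.imwrite('pics/wrist6.png',c['frame'][:,:,::-1])
print(proj(c,np.r_[C+5*X-70*Y,103]),proj(c,np.r_[C-66*X-70*Y,187]))
```

```text
clock 6.03 shaker xyz [-106.8  -70.9  243.4] F(shaker) [1.2 0.4 0. ] gap -0.1 j6 1.56
world [446.8 -44.2 182. ] shift [0.0043, -0.0013, 0.1227] turn [-0.0021, 0.0042, -0.0013]
[251.16808624  63.55907159] [250.91916623 165.50506745]
```

View pics/wrist6.png

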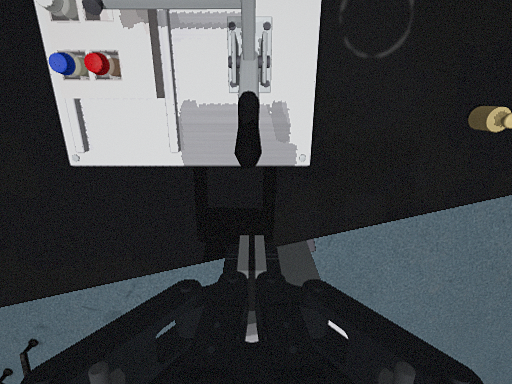

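The lever (column 249, tip at row 168) lines up with the fingers (252). Lowering in front of it.

Call:
send_rows(commands=[[[0.003,0.001,0.05],[0,0.004,0]],[[0.003,0.001,0.1],[0,0.004,0]],[[0.003,0.001,0.122],[0,0.004,0]],[[0.003,0.001,0.122],[0,0.004,0]],[[0.003,0.001,0.122],[0,0.004,0]]])

```text
clock: 6.5
eef_pos: [445.7, -43.8, 182.0]
orientation: [-3.114, 0.386, 0.003]
wrist_force: [0.5, -0.2, 0.3]
finger_gap: -0.4
```

Run:
```python
from h import *
from workcell import *
goal(-60,-70,182)
c=read_camera('wrist');cv2.imwrite('pics/wrist7.png',c['frame'][:,:,::-1])
```

```text
clock 6.5 shaker xyz [-106.1  -69.9  182. ] F(shaker) [ 0.6 -0.   0.3] gap -0.4 j6 1.56
world [490.4 -55.2 182. ] shift [0.0923, 0.0003, -0.0002] turn [-0.0023, 0.0014, 0.0003]
```

View pics/wrist7.png

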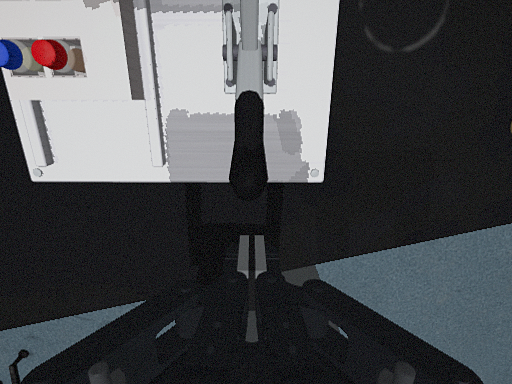

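Call:
send_rows(commands=[[[0.016,0,0],[0,0,0]],[[0.032,0,0],[0,0,0]],[[0.044,0,0],[0,0,0]],[[0.056,0,0],[0,0,0]],[[0.068,0,0],[0,0,0]],[[0.08,0,0],[0,0,0]],[[0.092,0,0],[0,0,0]],[[0.092,0,0],[0,0,0]]])

```text
clock: 7.22
eef_pos: [488.2, -54.3, 183.2]
orientation: [-3.112, 0.385, 0.017]
wrist_force: [-12.2, 3.8, 8.4]
finger_gap: -0.0
```

Run:
```python
from h import *
from workcell import *
goal(10,-70,182)
c=read_camera('wrist');cv2.imwrite('pics/wrist8.png',c['frame'][:,:,::-1])
```

```text
clock 7.22 shaker xyz [-62.3 -69.7 183.2] F(shaker) [-12.7   0.7   8.4] gap -0.0 j6 1.56
world [558.3 -72.3 182. ] shift [0.1447, 0.0008, 0.0008] turn [-0.0027, 0.0073, 0.0002]
```

View pics/wrist8.png

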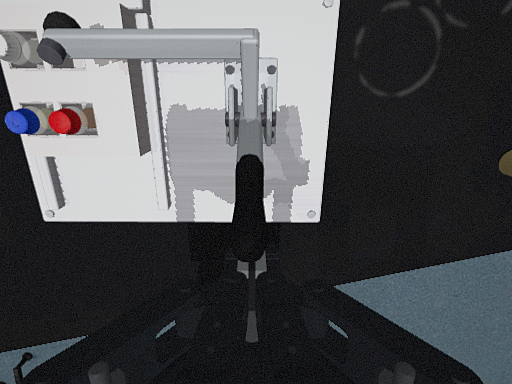

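Lever moves with 12.7 N of resistance and the arm comes down. Continuing past the dead point.

Call:
send_rows(commands=[[[0.014,0,0.001],[0,0.004,0]],[[0.026,0,0.001],[0,0.004,0]],[[0.038,0,0.001],[0,0.004,0]],[[0.05,0,0.001],[0,0.004,0]],[[0.062,0,0.001],[0,0.004,0]],[[0.074,0,0.001],[0,0.004,0]],[[0.086,0,0.001],[0,0.004,0]],[[0.096,0,0.001],[0,0.004,0]],[[0.106,0,0.001],[0,0.004,0]],[[0.116,0,0.001],[0,0.004,0]],[[0.125,0,0.001],[0,0.004,0]],[[0.125,0,0.001],[0,0.004,0]]])

```text
clock: 8.27
eef_pos: [550.2, -70.2, 182.2]
orientation: [-3.114, 0.386, 0.003]
wrist_force: [0.4, -0.2, 0.5]
finger_gap: -0.2
```

Run:
```python
from h import *
from workcell import *
goal(10,-70,182)
c=read_camera('wrist');cv2.imwrite('pics/wrist9.png',c['frame'][:,:,::-1])
```

```text
clock 8.27 shaker xyz [  1.7 -69.9 182.2] F(shaker) [ 0.4 -0.1  0.5] gap -0.2 j6 1.56
world [558.3 -72.3 182. ] shift [0.0167, 0.0002, 0.0003] turn [-0.0024, 0.0017, 0.0001]
```

View pics/wrist9.png

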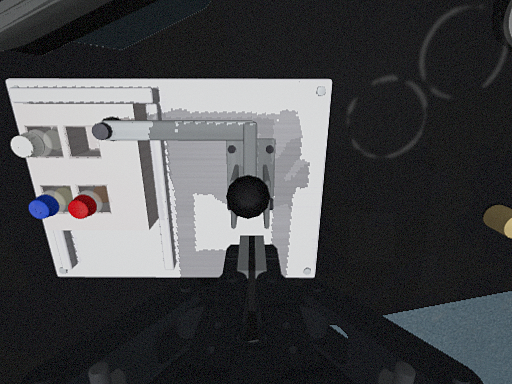

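It snapped: the lever left the fingers (0 N) and the pad is on the rack. Backing off and checking.

Call:
send_rows(commands=[[[-0.03,0,0],[0,0,0]],[[-0.08,0,0],[0,0,0]],[[-0.14,0,-0.02],[0,0,0]],[[-0.2,0,-0.06],[0,0,0]],[[-0.22,0,-0.12],[0,0,0]],[[-0.22,0,-0.16],[0,0,0]],[[-0.22,0,-0.16],[0,0,0]],[[-0.22,0,-0.16],[0,0,0]]])

```text
clock: 8.98
eef_pos: [444.1, -43.8, 264.1]
orientation: [-3.114, 0.386, -0.002]
wrist_force: [-0.2, 0.2, -0.1]
finger_gap: -0.1
```

Run:
```python
from h import *
from workcell import *
goal(-105,-70,260)
c=read_camera('wrist');cv2.imwrite('pics/wrist10.png',c['frame'][:,:,::-1])
s=read_camera('scene');cv2.imwrite('pics/scene10.png',cv2.resize(s['frame'][130:250,185:335,::-1],None,fx=5,fy=5,interpolation=cv2.INTER_CUBIC))
cv2.imwrite('pics/scene10f.png',s['frame'][:,:,::-1])
for n,c in(('w',c),('s',s)):
    Q=pts(c);L=np.stack([(Q[...,:2]-C)@X,(Q[...,:2]-C)@Y,Q[...,2]],-1)
    m=(abs(L[...,2]-90)<3)&(abs(L[...,1]-65)<43)&(abs(L[...,0])<100)
    print(n,'rack',m.sum(),np.percentile(L[m],[1,3,50,98],axis=0).round(1).tolist())
    m=(L[...,2]>100)&(L[...,2]<130)&(abs(L[...,1]+20)<35)&(L[...,0]>30)&(L[...,0]<100)
    if m.sum():print('bar',m.sum(),np.median(L[m],0).round(1))
    m=(L[...,2]>150)&(L[...,2]<215)&(abs(L[...,1]+70)<15)&(L[...,0]>0)&(L[...,0]<80)
    if m.sum():print('lever',m.sum(),np.median(L[m],0).round(1))
```

```text
clock 8.98 shaker xyz [-107.7  -70.2  264.1] F(shaker) [-0.3  0.2 -0.1] gap -0.1 j6 1.56
world [446.8 -44.2 260. ] shift [0.0054, -0.0004, 0.0083] turn [-0.0024, -0.0005, 0.0001]
w rack 5952 [[-22.2, 22.5, 88.0], [-20.3, 23.8, 88.6], [22.8, 55.0, 90.3], [58.2, 106.0, 92.0]]
bar 314 [ 57.2 -20.2 105.5]
lever 860 [ 28.4 -68.  169.8]
s rack 300 [[-25.0, 23.8, 87.1], [-23.2, 25.2, 87.5], [15.6, 62.0, 89.9], [80.6, 106.8, 92.6]]
bar 64 [ 60.  -19.5 106.4]
lever 83 [ 34.  -64.  178.5]
```

View pics/wrist10.png

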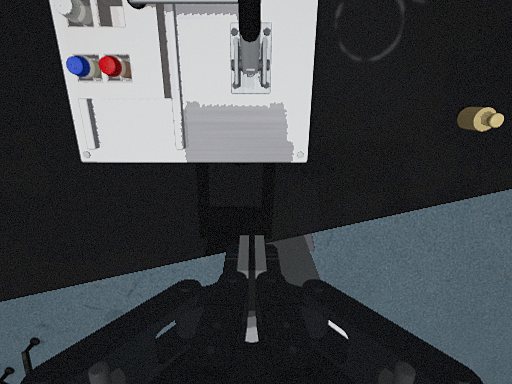

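View pics/scene10.png

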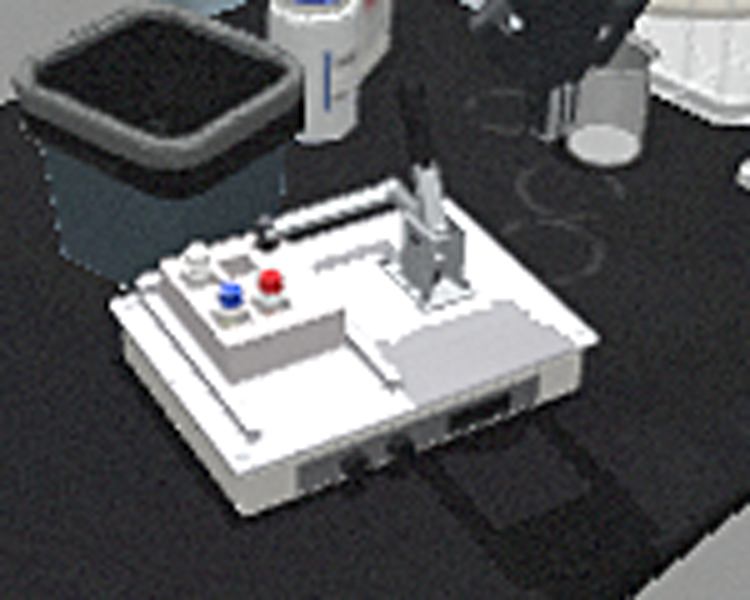

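Both views show the rack home, the pad down on its right-hand part, the lever leaning to the rear, three vials upright, and the robot clear. Handing in.

```bash
python3 -c "
from workcell import *
print(sign_off(),get_state()['clock'])"
```

```text
the job is handed in; nothing more can be done
the job is handed in; nothing more can be done
```

The rack is home against the rear stop and the clamp is locked with the pad down on it. I handed the job in at about 9 s, with the arm clear and touching nothing.

- **Rack:** I pushed it along the channel with the shut fingertips until it would not move any further, even under about 15 N. In the last views its front face was at about x = -24 mm on the shaker, where home is -25 mm. The edge was read to within 1 to 3 mm, and the wrist view alone put it nearer -22 mm.
- **Clamp:** I pushed the lever from the front, with a highest reading of about 13 N, until it snapped away from the fingers and the force fell to 0 N. Afterwards it leaned 0.37 to 0.4 rad to the rear, about 1.1 in lever angle, which is the locked stop. The hold-down arm was level, at about x = 57 to 60 mm and z = 105 mm. I did not measure the pad's pressing force.
- **Vials and bystanders:** All three vials were upright in their wells. I touched none of the bystanders, but I did not re-measure where they stand.

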